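Fit the slicing blade to a mandoline slicer

TASK

Fit the plain slicing blade with the green grip to the slicer: lay it flat and square across both rails, its notch over the brass locating pin, pushed fully home against the pin. Then swing the sprung hold-down over by its red bar and ease it down onto the blade without letting it snap shut. Leave the toothed blade and the other things where they are.

Things in the scene. Friction and masses are not known exactly. Their poses are not given: they have to be found in the camera images.
- slicer: Mandoline slicer, fixed: two aluminium rails 14 wide, 340 long, flat tops 40 above the worktop, 112 apart between centre lines. Origin on the worktop below the middle of the blade seat; x across the rails, away from the robot; y along them towards the black pull handle. Decks between the rails: infeed y -170 to -46, top z 36; outfeed y 36 to 170, top z 39; open seat between.
- far_seat (a point): Point on the far rail's top at slicer x 56, y 0, z 40; axes as the slicer's. Here stands the one round brass locating pin, 6 in diameter, 11.5 high above the rail, rigid. It is set along the rail by a thumbscrew: its centre is on this point's x but anywhere from -12 to +12 in y, and that is not reported: see it or feel for it.
- near_seat (a point): Point on the near rail's top at slicer x -56, y 0, z 40, where the blade's grip end is supported and the hold-down's pad comes down; axes as the slicer's. Outside this rail there is free space down to the worktop for the grip and the fingers.
- blade: Plain slicing blade, 0.12 kg (+-35%). Origin under the middle of its green grip; x towards the notch, z up, cutting edge at -y. Grip 36 long (x), 30 wide, 14 high, underside flush with the steel. Steel 3 thick (z 0 to 3), 46 wide, to its square end at x 154, where a slot (the notch) 9 wide is open on the centre line, bottom at x 139. Centre of mass about x 50. Fully home: slicer x -86, z 40.
- blade_notch (a point): Middle of the notch's bottom edge on the plain blade's underside (blade x 139); axes as the blade's. Fully home, with the notch's bottom against the pin and the blade on both rails, it is at x 53, z 40 in the slicer's frame, at the pin's y (+-1.5 play).
- clamp (a joint): Sprung hold-down, a steel lever hinged on the near rail. 0 rad: open against its stop, leaning up and back towards slicer +y; grows as it swings over and down; 2.2 rad: level towards -y, its black pad on the blade's top (2.26 with no blade). Its spring goes over a dead centre at 1.1 rad: before, it stays open; beyond, it is driven shut with up to 0.4 N m and snaps if let go.
- clamp_hinge (a point): Point on the hold-down's hinge axis, at the near rail: slicer x -56, y 62, z 52; the hinge axis is parallel to the slicer's x axis. Axes as the slicer's.
- clamp_bar (a point): Middle of the hold-down's red bar, round, 12 in diameter, parallel to the slicer's x axis, projecting 42 from the lever's side towards +x; this point is 21 from that side and 71 from the hinge axis. Shut (2.2 rad) it lies 28 in x, -70 in y and 10 in z from the hinge point (slicer's axes); nothing is in the way of fingers there.
- comb_blade: Toothed blade of the same size as the plain one, orange grip and a row of small upright teeth. Not wanted; leave it. Origin and axes as for the plain blade.
- cake_ring: Thin steel cake ring, 80 in diameter, 45 high; origin at the centre of its underside. Leave it.
- bowl: White bowl, 110 in diameter, 50 high; origin at the centre of its underside. Leave it.
There are look-alikes about, which are no part of the job. What is shaped like the blade but purple or turquoise is not meant.

How it is judged:
By the outcome, as a careful person would: the job done as asked, in the order asked, and still so for the second after the job is handed in, with the robot touching nothing.
It also fails if it takes over 61 s, if anything falls off the work surface, if the arm or the gripper's body presses on something with over 40 N, if the wrist force passes 120 N, or if a joint passes its speed limit or range.

ROBOT

A 7-joint arm with a two-finger parallel gripper is mounted at the origin on the work surface. World frame = base frame: x ahead of the robot, y to its left, z up, the work surface at z = 0. Lengths are in m, angles in rad, forces in N, time in s.
With the tool pointing down it reaches from about 0.425 to 0.825 m from the base axis. Payload 3.6 kg.
Tool frame: the origin (TCP) lies midway between the tips of the shut fingers; the grasp point (between the pads) lies 19 mm behind it (hold_point_z is the distance from the TCP to the grasp point, in m); y points along the fingers, z is the direction in which the jaws open and shut, and the axes are right-handed (so a half turn about y gives the same grasp; the last joint's range is limited). The gripper opens to 85 mm and grips with 20 to 120 N. Pads are 22 mm wide; open, the fingers measure 114 mm over their backs; the gripper's body (76 mm by 85 mm) begins 54 mm behind the grasp point. The pads swing forward as they close: fully open they stand 13 mm farther back than shut.
Start: joints at [-1.258, 0.615, -0.013, 1.423, 0.008, 1.103, -0.04], TCP at [0.217, 0.613, 0.231] pointing down, gripper open.
Joint ranges: [-3.12, 3.12], [-0.3, 2.06], [-1.34, 1.32], [0.26, 2.42], [-1.36, 4.5], [0.01, 1.98], [-2.84, 2.84]. Speed limits (rad/s): [2.79, 2.79, 3.14, 3.14, 3.14, 3.14, 3.14].

INTERFACE

Orientations are given as a 3x3 rotation matrix whose columns are the frame's x, y, z axes.
In Python, from station import observe, grab_frame, finish_job, hold_point_z gives the robot as it stands. The module is installed in compiled form; this text tells all that it offers.
- The arm moves only by the tool apply_moves, never from a script. Its argument "steps" is one flat list of numbers, 4 for each row, row after row: the shift along the tool's x, y, z as a fraction of full scale, then the turn about the tool's y as a fraction of full scale. A call has 1 to 5 rows; each row shifts and turns the commanded pose from where the row before left it, along the tool's axes as they then stand; what a row does not reach is not made up. Full scale, the value 1, is 20 mm for a shift and 6 degrees for a turn. A row lasts 1/12 s, in which the tool goes at most 41.7 mm and 7.16 degrees, less where a joint would pass 70% of its speed; a pose out of reach is approached as far as the arm can. A call with a number of a shift or a turn outside -1 to 1 is refused whole. A call with a gripper value outside its range is refused whole. "fingers" is the closure, from 0 (fully open) to 1 (shut), set as the call begins (left out, the last holds). The fingers move at their own pace and stop on an object; the grip force is fixed at half the most. Time passes only in rows, so rows that do not move let the fingers close. It gives the time, the measured TCP pose, the force and the opening at its end, in the units of the state.
- observe(): the state, without advancing time (a new reading comes with each control period).
- grab_frame(name): name is "side" or "top" or "wrist"; returns a dict with "img" (480x640x3 uint8, blue, green, red), "z_map" (480x640 float32, m along the optical axis (not along the pixel's ray), 0 where there is no reading), "fx", "fy", "cx", "cy" (pixels), "eye" and "attitude" of the camera in the world. Camera axes: x right, y down, z forward; pixel columns grow to the right and rows downward; lengths in m; the calibration is good to about 2 mm. A picture is of the moment at which its call begins.
- finish_job(): hands the job in, once; it reports no verdict.
The state is a dict: "time": time; "joint_positions": joint angles; "dq": joint speeds; "tau": joint torques, N m; "tool_pos": TCP position; "tool_rot": TCP orientation; "force": force on the tool from outside, world axes, zero at the start; "moment": the same for the moment, N m; "gripper_width": finger opening in m.
Only numpy, scipy, OpenCV 4.12 (cv2) and the standard library are available. Lean on these libraries where they do the work, as an engineer would, in place of code of your own. Each camera call takes 0.05 s, during which the arm holds its last target. There are 200 camera calls.

## Working session

There is one attempt and no reset: what is moved stays moved. The work goes in short steps, Python scripts to look and compute and a tool call to move; the robot and the scene stay as the last step left them, time stands still between calls to the robot, and variables do not carry over. Pictures are saved under pics/ and viewed, about 8 in all and at most 12, crops included, and the job is handed in when it is done.

Besides the shell and the picture viewer there is one more tool, called after "Emit:" as name(argument=value, ...) on one line, values as JSON. apply_moves: Moves the arm, as the interface text tells. Its arguments: {"type":"object","properties":{"steps":{"type":"array","items":{"type":"number","minimum":-1,"maximum":1}},"fingers":{"type":"number"}},"required":["steps"]}

```bash
mkdir -p pics; python3 - <<'E'
from station import *
import cv2,pickle,numpy as np
s=observe();print({k:np.round(v,3).tolist() if not callable(v) else v for k,v in s.items()})
print(hold_point_z if not callable(hold_point_z) else hold_point_z())
for n in ["top","side"]:
    f=grab_frame(n);pickle.dump(f,open(n+".pkl","wb"));cv2.imwrite(f"pics/{n}0.png",f["img"]);print(n,f["fx"],f["cx"],f["cy"],f["eye"],np.round(f["attitude"],3).tolist())
E
```

```text
{'time': 0.0, 'joint_positions': [-1.257, 0.616, -0.013, 1.425, 0.008, 1.103, -0.04], 'dq': [-0.001, 0.0, -0.001, 0.001, 0.001, 0.0, -0.002], 'tau': [-0.0, -46.923, 0.26, -17.104, 0.01, 0.01, 0.0], 'tool_pos': [0.216, 0.612, 0.23], 'tool_rot': [[0.943, -0.001, 0.333], [-0.333, -0.003, 0.943], [0.0, -1.0, -0.003]], 'force': [-0.144, -0.529, -0.25], 'moment': [0.031, -0.023, 0.053], 'gripper_width': 0.085}
0.0187
top 452.1066708643159 316.9647224983256 239.01192131129233 [0.3669601  0.07254063 1.24578334] [[-0.01, -0.997, 0.081], [-1.0, 0.009, -0.014], [0.014, -0.082, -0.997]]
side 479.6439528356028 320.3406142780197 230.5324735431209 [ 0.13983109 -0.680372    0.89346477] [[0.908, -0.306, 0.286], [-0.419, -0.641, 0.643], [-0.013, -0.704, -0.71]]
```

View pics/top0.png

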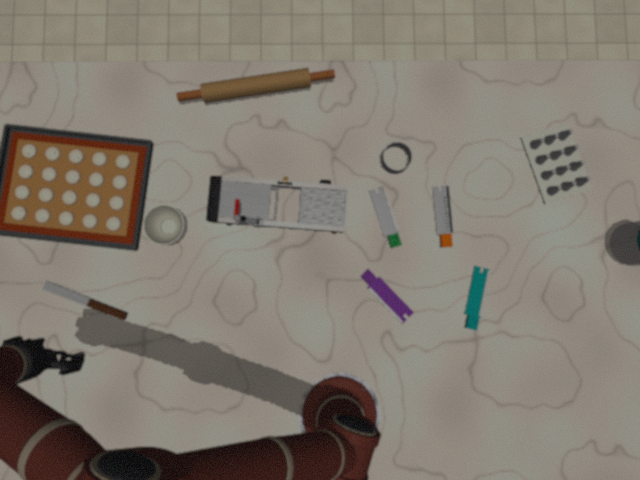

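View pics/side0.png

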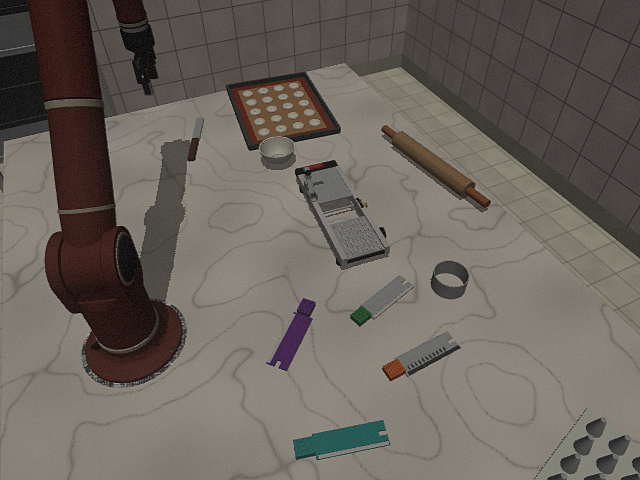

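```bash
cat > h.py <<'E'
import numpy as np,cv2,pickle
def ray(f,u,v,z):
    A=np.asarray(f["attitude"]);e=np.asarray(f["eye"])
    d=A@np.array([(u-f["cx"])/f["fx"],(v-f["cy"])/f["fy"],1.]);return e+d*(z-e[2])/d[2]
def cloud(f):
    v,u=np.mgrid[0:480,0:640];Z=f["z_map"]
    c=np.stack([(u-f["cx"])/f["fx"]*Z,(v-f["cy"])/f["fy"]*Z,Z],-1)
    p=c@np.asarray(f["attitude"]).T+np.asarray(f["eye"]);p[Z<=0]=np.nan;return p
def ortho(f,z,x0,x1,y0,y1,s):
    "rectified picture of plane z: up=+x, left=+y, s px per m"
    W=int((y1-y0)*s);H=int((x1-x0)*s)
    r,c=np.mgrid[0:H,0:W];P=np.stack([x1-r/s,y1-c/s,np.full(r.shape,z)],-1)-np.asarray(f["eye"])
    q=P@np.asarray(f["attitude"])
    m=(f["fx"]*q[...,0]/q[...,2]+f["cx"]).astype(np.float32);n=(f["fy"]*q[...,1]/q[...,2]+f["cy"]).astype(np.float32)
    return cv2.remap(f["img"],m,n,cv2.INTER_CUBIC)
E
python3 - <<'E'
from h import *
f=pickle.load(open("top.pkl","rb"));P=cloud(f);hsv=cv2.cvtColor(f["img"],cv2.COLOR_BGR2HSV)
print("table z",np.nanmedian(P[300:330,280:300,2]))
# slicer
z=P[...,2];m=(z>0.028)&(z<0.06);m[:165]=0;m[245:]=0;m[:,:195]=0;m[:,355:]=0
m=m&(z>0.03)&(z<0.047)
q=P[m][:,:2];r=cv2.minAreaRect(q.astype(np.float32)*1000);print("slicer",r,m.sum(),cv2.boxPoints(r).round(1).tolist())
z2=P[180:235,200:350,2];i=np.argwhere((z>0.06)&(np.arange(480)[:,None]>170)&(np.arange(480)[:,None]<240)&(np.arange(640)>195)&(np.arange(640)<355));
print("tall",len(i),[ (a.tolist(),P[tuple(a)].round(3).tolist()) for a in i[::4]])
# green
for n,lo,hi,zz in(("green",(50,90,40),(80,255,255),.014),("steel",None,None,.003)):
    if lo: g=cv2.inRange(hsv,lo,hi)
    else: g=((z>0.0015)&(z<0.03)).astype(np.uint8)*255
    g[:180]=0;g[255:]=0;g[:,:360]=0;g[:,410:]=0
    ys,xs=np.nonzero(g);w=np.array([ray(f,u,v,zz)[:2] for u,v in zip(xs,ys)])*1000
    if len(w): r=cv2.minAreaRect(w.astype(np.float32));print(n,len(w),w.mean(0),r)
a=ortho(f,.04,.47,.67,.0,.44,1500);cv2.imwrite("pics/sl.png",a);
E
```

```text
table z 7.237659636694094e-05
slicer ((567.5077514648438, 164.46353149414062), (375.0643310546875, 140.56858825683594), 85.983154296875) 5145 [[484.29998779296875, -17.700000762939453], [624.5, -27.5], [650.7999877929688, 346.6000061035156], [510.5, 356.5]]
tall 209 [([199, 236], [0.564, 0.261, 0.107]), ([200, 238], [0.562, 0.256, 0.103]), ([201, 238], [0.559, 0.256, 0.106]), ([202, 238], [0.557, 0.256, 0.103]), ([203, 238], [0.554, 0.255, 0.107]), ([204, 237], [0.551, 0.258, 0.106]), ([205, 236], [0.548, 0.26, 0.109]), ([206, 235], [0.546, 0.263, 0.109]), ([207, 234], [0.544, 0.266, 0.106]), ([207, 238], [0.544, 0.256, 0.106]), ([208, 237], [0.541, 0.258, 0.109]), ([209, 236], [0.538, 0.26, 0.111]), ([210, 235], [0.536, 0.263, 0.107]), ([211, 234], [0.534, 0.266, 0.105]), ([212, 234], [0.531, 0.266, 0.107]), ([213, 234], [0.528, 0.265, 0.11]), ([214, 234], [0.525, 0.265, 0.109]), ([215, 233], [0.524, 0.269, 0.101]), ([215, 237], [0.522, 0.257, 0.113]), ([216, 236], [0.519, 0.259, 0.115]), ([216, 240], [0.52, 0.25, 0.108]), ([216, 244], [0.521, 0.241, 0.102]), ([217, 236], [0.517, 0.
[... 696 characters left out ...]
45, 0.105]), ([221, 246], [0.51, 0.238, 0.086]), ([221, 250], [0.511, 0.229, 0.076]), ([221, 254], [0.513, 0.221, 0.062]), ([222, 243], [0.508, 0.246, 0.084]), ([222, 247], [0.507, 0.236, 0.086]), ([222, 251], [0.509, 0.227, 0.071]), ([223, 239], [0.507, 0.259, 0.065]), ([223, 243], [0.507, 0.248, 0.07]), ([223, 250], [0.507, 0.23, 0.07]), ([223, 254], [0.508, 0.221, 0.062]), ([226, 260], [0.499, 0.205, 0.062])]
green 111 [ 462.99668136 -156.38905971] ((463.0023498535156, -156.38040161132812), (31.056289672851562, 26.1929988861084), 17.06810188293457)
steel 1509 [ 526.02958324 -134.31873841] ((528.8934936523438, -134.0907440185547), (137.1917266845703, 208.17869567871094), 88.96063995361328)
```

View pics/sl.png

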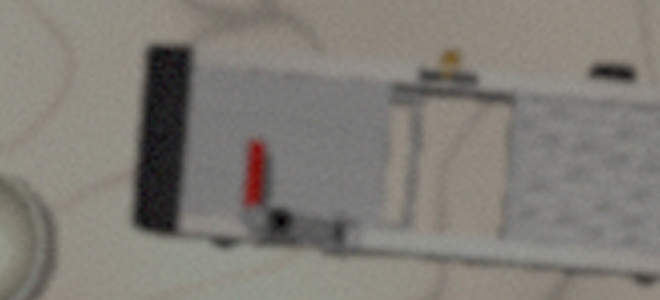

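Emit:
apply_moves(steps=[0,0,0,-0.86,0,0,0,-0.86,0,0,0,-0.86,0.5,0,-0.6,0,0.8,0,-0.97,0])

```text
time: 0.52
tool_pos: [0.2372, 0.5812, 0.2303]
tool_rot: [[0.998, -0.003, 0.064], [-0.064, 0.001, 0.998], [-0.003, -1.0, 0.0]]
force: [0.4, 0.4, -0.1]
gripper_width: 0.0853
```

Emit:
apply_moves(steps=[0.83,0,-0.99,0,0.83,0,-0.99,0,0.83,0,-0.99,0,0.83,0,-0.99,0,0.83,0,-0.99,0])

```text
time: 0.93
tool_pos: [0.3167, 0.4737, 0.2308]
tool_rot: [[0.998, -0.001, 0.069], [-0.069, -0.001, 0.998], [-0.001, -1.0, -0.001]]
force: [-0.3, 0.2, -0.0]
gripper_width: 0.0855
```

Emit:
apply_moves(steps=[0.83,0,-0.99,0,0.83,0,-0.99,0,0.83,0,-0.99,0,0.83,0,-0.99,0,0.83,0,-0.99,0])

```text
time: 1.35
tool_pos: [0.3926, 0.3692, 0.2309]
tool_rot: [[0.998, -0.001, 0.07], [-0.07, -0.001, 0.998], [-0.001, -1.0, -0.001]]
force: [0.7, 0.5, -0.2]
gripper_width: 0.0852
```

Emit:
apply_moves(steps=[0.83,0,-0.99,0,0.83,0,-0.99,0,0.83,0,-0.99,0,0.83,0,-0.99,0,0.83,0,-0.99,0])

```text
time: 1.77
tool_pos: [0.4684, 0.2648, 0.2309]
tool_rot: [[0.998, -0.001, 0.069], [-0.069, -0.001, 0.998], [-0.001, -1.0, -0.001]]
force: [0.8, -0.0, -0.8]
gripper_width: 0.0855
```

Emit:
apply_moves(steps=[0.83,0,-0.99,0,0.83,0,-0.99,0,0.83,0,-0.99,0,0.83,0,-0.99,0,0.83,0,-0.99,0])

```text
time: 2.18
tool_pos: [0.5443, 0.1603, 0.2309]
tool_rot: [[0.998, -0.001, 0.07], [-0.07, -0.0, 0.998], [-0.001, -1.0, -0.0]]
force: [0.2, -0.2, 0.0]
gripper_width: 0.0854
```

Emit:
apply_moves(steps=[0.83,0,-0.99,0,0,0,0,0,0,0,0,0,0,0,0,0])

```text
time: 2.52
tool_pos: [0.5585, 0.1414, 0.2308]
tool_rot: [[0.998, -0.002, 0.069], [-0.069, 0.001, 0.998], [-0.002, -1.0, 0.001]]
force: [-0.2, 0.7, -0.1]
gripper_width: 0.0856
```

```bash
python3 - <<'E'
from station import *
from h import *
f=grab_frame("wrist");s=observe();f["tool"]=s["tool_pos"];pickle.dump(f,open("w1.pkl","wb"));cv2.imwrite("pics/w1.png",f["img"]);print(s["time"],s["tool_pos"],f["fx"],f["eye"],np.round(f["attitude"],3).tolist())
E
```

```text
2.5667 [0.55829183 0.14211905 0.23099238] 419.8242236550086 [0.4794732  0.14639591 0.37270827] [[0.069, 0.948, 0.31], [0.998, -0.066, -0.021], [0.001, 0.311, -0.95]]
```

View pics/w1.png

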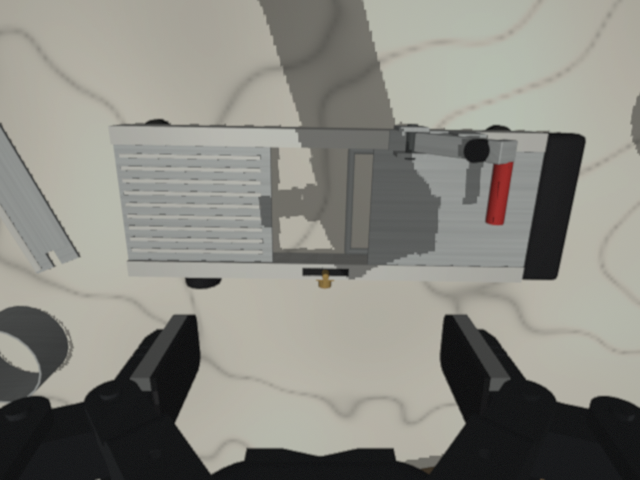

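```bash
python3 - <<'E'
from h import *
f=pickle.load(open("w1.pkl","rb"));P=cloud(f);hsv=cv2.cvtColor(f["img"],cv2.COLOR_BGR2HSV)
a=f["img"][245:300,270:380];cv2.imwrite("pics/pin.png",cv2.resize(a,None,fx=7,fy=7,interpolation=cv2.INTER_NEAREST))
# rail top edges: points z 0.04
z=P[...,2]
for lab,c in(("rails",(z>.0375)&(z<.0425)),):
    m=c.astype(np.uint8);m[:100]=0;m[300:]=0;m[:,500:]=0;m[:,:90]=0
    print(m.sum(),np.nanmedian(z[268:274,180:260]),np.nanmedian(z[134:140,180:260]))
# column profiles : rail rows by brightness along columns
g=cv2.cvtColor(f["img"],cv2.COLOR_BGR2GRAY)
for u in(180,230,250): print(u,"near",z[118:152,u].round(3).tolist(),"far",z[255:285,u].round(3).tolist())
m=cv2.inRange(hsv,(12,80,60),(32,255,255));m[:255]=0;m[300:]=0;m[:,290:][:,70:]=0;m[:,:290]=0
for v,u in np.argwhere(m): print((u,v),P[v,u].round(4).tolist(),end=' ')
E
```

```text
23499 0.039399822643757465 0.03927212504738331
180 near [-0.0, -0.002, -0.001, -0.001, -0.001, -0.001, -0.002, 0.011, 0.025, 0.038, 0.04, 0.04, 0.039, 0.039, 0.039, 0.039, 0.038, 0.039, 0.04, 0.038, 0.04, 0.038, 0.039, 0.039, 0.04, 0.039, 0.04, 0.038, 0.035, 0.035, 0.036, 0.036, 0.035, 0.034] far [0.036, 0.037, 0.035, 0.036, 0.034, 0.034, 0.037, 0.039, 0.04, 0.038, 0.039, 0.039, 0.04, 0.04, 0.04, 0.038, 0.04, 0.041, 0.04, 0.039, 0.039, 0.04, 0.04, 0.001, -0.001, -0.001, 0.0, -0.0, -0.001, -0.001]
230 near [-0.001, -0.001, 0.001, 0.0, 0.001, -0.001, -0.001, -0.001, 0.014, 0.027, 0.038, 0.04, 0.04, 0.039, 0.038, 0.039, 0.039, 0.039, 0.039, 0.039, 0.041, 0.039, 0.038, 0.04, nan, 0.04, 0.039, 0.04, 0.037, 0.036, 0.036, 0.035, 0.033, 0.036] far [0.034, 0.035, 0.036, 0.035, 0.035, 0.034, 0.035, 0.038, 0.039, 0.039, 0.039, 0.039, 0.04, 0.038, 0.039, 0.039, 0.038, 0.04, 0.04, 0.039, 0.039, 0.04, 0.038, 0.04, -0.001, -0.002, -0.0, -0.0, 0.001, -0.001]
250 near [-0.0, -0.0, -0.001, -0.0, -0.001, 0.0, -0.001, -0.001, -0.0, 0.022, 0.034, 0.04, 0.04, 0.039, 0.039, 0.039, 0.039, 0.039, 0.04, 0.039
[... 7776 characters left out ...]
4(286)) [0.639, 0.1402, 0.0311] (np.int64(326), np.int64(286)) [0.6394, 0.1411, 0.0304] (np.int64(327), np.int64(286)) [0.6394, 0.142, 0.0307] (np.int64(328), np.int64(286)) [0.6397, 0.1429, 0.0301] (np.int64(329), np.int64(286)) [0.6403, 0.1438, 0.0289] (np.int64(321), np.int64(287)) [0.6399, 0.1366, 0.0309] (np.int64(322), np.int64(287)) [0.6401, 0.1375, 0.0305] (np.int64(323), np.int64(287)) [0.6397, 0.1384, 0.0316] (np.int64(324), np.int64(287)) [0.6397, 0.1393, 0.0316] (np.int64(325), np.int64(287)) [0.6406, 0.1402, 0.0298] (np.int64(326), np.int64(287)) [0.6397, 0.1411, 0.032] (np.int64(327), np.int64(287)) [0.6399, 0.142, 0.0316] (np.int64(328), np.int64(287)) [0.6411, 0.1428, 0.0292]
```

View pics/pin.png

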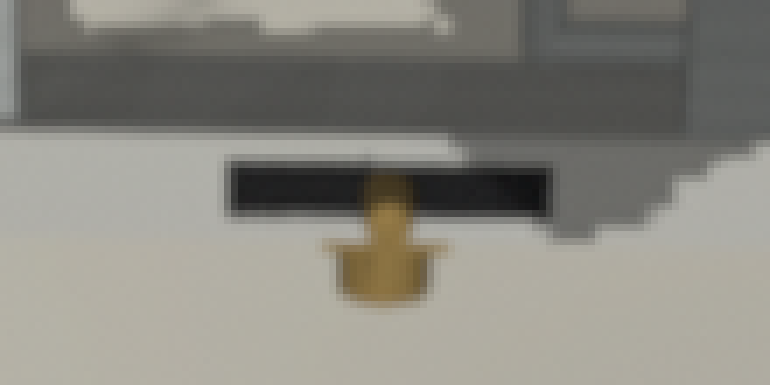

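```bash
python3 - <<'E'
from h import *
f=pickle.load(open("w1.pkl","rb"));P=cloud(f);z=P[...,2];g=cv2.cvtColor(f["img"],cv2.COLOR_BGR2GRAY)
E={"far":[],"nearo":[],"neari":[]}
for u in range(140,500):
    if u<300 or 355<u:
        c=np.nonzero(z[240:300,u]>.037)[0]
        if len(c): E["far"].append(ray(f,u,240+c.max()+.5,.04))
    if u<380:
        c=np.nonzero(z[110:140,u]>.037)[0]
        if len(c): E["nearo"].append(ray(f,u,110+c.min()-.5,.04))
for k,v in E.items():
    if not v: continue
    v=np.array(v)
    for _ in range(4):
        p=np.polyfit(v[:,1],v[:,0],1);r=v[:,0]-np.polyval(p,v[:,1]);v=v[abs(r)<max(2*r.std(),.0005)]
    print(k,len(v),"slope",p[0],"x at y=.14",np.polyval(p,.14),r.std())
# rail ends -y, and deck edges: print along rows
for v in (268,272): 
    c=np.nonzero(z[v,90:200]>.037)[0];print("end far",ray(f,90+c.min()-.5,v,.04))
for v in (132,138): 
    c=np.nonzero(z[v,90:200]>.037)[0];print("end near",ray(f,90+c.min()-.5,v,.04))
# deck edges through gap
for v in (180,230):
    print([(u,round(float(z[v,u]),3)) for u in list(range(262,285))+list(range(335,380))])
# bar red
hsv=cv2.cvtColor(f["img"],cv2.COLOR_BGR2HSV);m=(cv2.inRange(hsv,(0,150,60),(8,255,255))|cv2.inRange(hsv,(172,150,60),(180,255,255)))>0
m[:140]=0;m[240:]=0;q=P[m];q=q[~np.isnan(q).any(1)];print("bar",len(q),q.mean(0),np.percentile(q,[2,98],axis=0).round(4).tolist())
E
```

```text
far 281 slope 0.08750066998064929 x at y=.14 0.6288121705414976 0.0002885525097542116
nearo 239 slope 0.08765985180988489 x at y=.14 0.502353097237837 0.00021342619794443172
end far [ 0.6062088  -0.02790253  0.04      ]
end far [ 0.60987057 -0.02868944  0.04      ]
end near [ 0.49331951 -0.01770061  0.04      ]
end near [ 0.49778786 -0.01872197  0.04      ]
[(262, 0.036), (263, 0.036), (264, 0.035), (265, 0.036), (266, 0.036), (267, 0.036), (268, 0.034), (269, 0.034), (270, 0.037), (271, -0.001), (272, -0.001), (273, -0.001), (274, -0.0), (275, -0.0), (276, nan), (277, -0.001), (278, -0.001), (279, -0.0), (280, -0.001), (281, -0.001), (282, -0.001), (283, 0.0), (284, -0.001), (335, -0.001), (336, -0.0), (337, -0.001), (338, -0.0), (339, -0.002), (340, -0.002), (341, 0.0), (342, -0.001), (343, 0.0), (344, 0.0), (345, -0.001), (346, 0.0), (347, 0.018), (348, 0.018), (349, 0.019), (350, 0.018), (351, 0.018), (352, 0.019), (353, 0.017), (354, -0.001), (355, nan), (356, -0.0), (357, -0.001), (358, -0.0), (359, -0.001), (360, 0.0), (361, -0.001), (362, -0.002), (363, -0.002), (364, -0.002)
[... 561 characters left out ...]
 (337, 0.0), (338, -0.001), (339, -0.001), (340, 0.001), (341, 0.0), (342, 0.0), (343, -0.0), (344, -0.0), (345, 0.019), (346, 0.018), (347, 0.02), (348, 0.019), (349, 0.019), (350, 0.019), (351, -0.0), (352, -0.001), (353, -0.001), (354, -0.001), (355, -0.001), (356, -0.001), (357, -0.002), (358, -0.001), (359, -0.002), (360, -0.001), (361, -0.002), (362, -0.001), (363, -0.001), (364, 0.0), (365, -0.0), (366, -0.0), (367, -0.002), (368, -0.001), (369, 0.037), (370, 0.039), (371, 0.038), (372, 0.038), (373, 0.038), (374, 0.039), (375, 0.038), (376, 0.039), (377, 0.039), (378, 0.038), (379, 0.037)]
bar 1012 [0.54621314 0.25779493 0.10675394] [[0.528, 0.2528, 0.1034], [0.5653, 0.2637, 0.1089]]
```

Emit:
apply_moves(steps=[0.02,0,-0.94,0,0.02,0,-0.94,0,0.02,0,-0.94,0,0.02,0,-0.94,0,0.02,0,-0.94,0])

```text
time: 2.98
tool_pos: [0.5539, 0.0479, 0.2313]
tool_rot: [[0.998, -0.0, 0.066], [-0.066, 0.001, 0.998], [-0.001, -1.0, 0.001]]
force: [-0.4, 0.0, 0.8]
gripper_width: 0.0853
```

Emit:
apply_moves(steps=[0.02,0,-0.94,0,0.02,0,-0.94,0,0.02,0,-0.94,0,0.02,0,-0.94,0,0.02,0,-0.94,0])

```text
time: 3.4
tool_pos: [0.5498, -0.046, 0.2314]
tool_rot: [[0.998, -0.0, 0.066], [-0.066, 0.001, 0.998], [-0.0, -1.0, 0.001]]
force: [0.5, -0.1, 0.1]
gripper_width: 0.0854
```

Emit:
apply_moves(steps=[0.02,0,-0.94,0,0.02,0,-0.94,0,0.02,0,-0.94,0,0.02,0,-0.94,0,0.02,0,-0.94,0])

```text
time: 3.82
tool_pos: [0.5456, -0.1398, 0.2314]
tool_rot: [[0.998, -0.0, 0.066], [-0.066, 0.001, 0.998], [-0.0, -1.0, 0.001]]
force: [0.2, 0.1, 0.8]
gripper_width: 0.0855
```

Emit:
apply_moves(steps=[0,0,0,-0.9,0,0,0,-0.9,0,0,0,-0.9,0,0,0,-0.9,0,0,0,0])

```text
time: 4.23
tool_pos: [0.5456, -0.1393, 0.2313]
tool_rot: [[0.952, -0.0, -0.307], [0.307, 0.001, 0.952], [0.0, -1.0, 0.001]]
force: [-0.8, -0.2, -0.1]
gripper_width: 0.0855
```

Emit:
apply_moves(steps=[0,0,0,0,0,0,0,0])

```text
time: 4.4
tool_pos: [0.5456, -0.1401, 0.2314]
tool_rot: [[0.953, -0.0, -0.302], [0.302, 0.0, 0.953], [0.0, -1.0, 0.0]]
force: [0.0, -0.0, -0.4]
gripper_width: 0.0851
```

```bash
python3 - <<'E'
from station import *
from h import *
f=grab_frame("wrist");s=observe();pickle.dump(f,open("w2.pkl","wb"));cv2.imwrite("pics/w2.png",f["img"]);print(s["time"],s["tool_pos"],np.round(s["tool_rot"],4).tolist())
P=cloud(f);z=P[...,2];hsv=cv2.cvtColor(f["img"],cv2.COLOR_BGR2HSV)
g=cv2.inRange(hsv,(45,80,30),(80,255,255));ys,xs=np.nonzero(g);print(xs.min(),xs.max(),ys.min(),ys.max())
# top face of grip
q=P[(g>0)&(z>.012)];q=q[~np.isnan(q).any(1)];r=cv2.minAreaRect((q[:,:2]*1000).astype(np.float32));print("grip top",len(q),np.median(q[:,2]),r)
n,l,st,c=cv2.connectedComponentsWithStats(((z>.0013)&(z<.02)).astype(np.uint8))
i=np.bincount(l[(g>0)&(l>0)]).argmax();m=(l==i);q=P[m&(z<.006)&(g==0)];r=cv2.minAreaRect((q[:,:2]*1000).astype(np.float32));print("steel",m.sum(),len(q),r)
E
```

```text
4.45 [ 0.54561527 -0.14033358  0.23132356] [[0.9533, -0.0001, -0.3022], [0.3022, 0.0002, 0.9533], [-0.0001, -1.0, 0.0002]]
312 347 72 117
grip top 1551 0.013580512201181616 ((466.0715637207031, -157.58811950683594), (34.81140899658203, 28.5447940826416), 17.280315399169922)
steel 8516 6803 ((548.8050537109375, -133.0542755126953), (135.9340362548828, 46.65964126586914), 16.75501823425293)
```

View pics/w2.png

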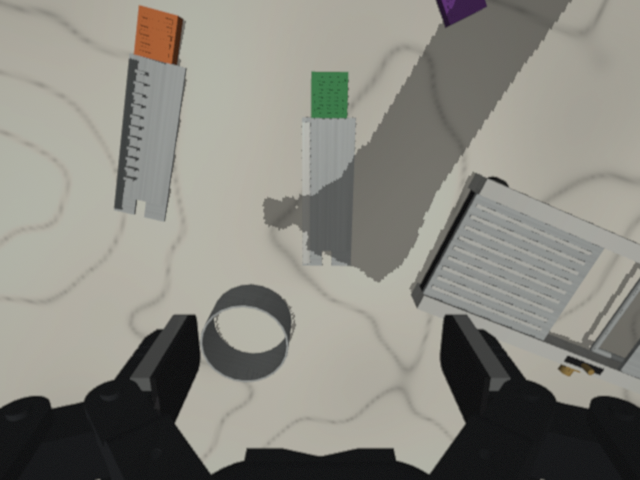

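Emit:
apply_moves(steps=[-0.81,0.5,0.06,0.13,-0.81,1,0.06,0,-0.81,1,0.06,0,-0.81,1,0.06,0,-0.79,1,0.06,0], fingers=0.45)

```text
time: 4.87
tool_pos: [0.4662, -0.1588, 0.1408]
tool_rot: [[0.957, 0.001, -0.289], [0.289, -0.0, 0.957], [0.001, -1.0, -0.001]]
force: [0.4, 0.1, -0.7]
gripper_width: 0.047
```

Emit:
apply_moves(steps=[0,1,0,0,0,1,0,0,0,1,0,0,0,1,0,0,0,0,0,0])

```text
time: 5.28
tool_pos: [0.4646, -0.158, 0.0585]
tool_rot: [[0.957, -0.006, -0.289], [0.289, 0.002, 0.957], [-0.006, -1.0, 0.004]]
force: [-0.3, -0.8, 0.4]
gripper_width: 0.0475
```

Emit:
apply_moves(steps=[0,0,0,0])

```text
time: 5.37
tool_pos: [0.4664, -0.1585, 0.0609]
tool_rot: [[0.957, -0.002, -0.289], [0.289, 0.0, 0.957], [-0.002, -1.0, 0.001]]
force: [-0.6, -0.4, 0.7]
gripper_width: 0.0471
```

Emit:
apply_moves(steps=[0,0.9,0,0,0,0.9,0,0,0,0.7,0,0,0,0.44,0,0,0,0,0,0])

```text
time: 5.78
tool_pos: [0.4668, -0.1588, 0.0022]
tool_rot: [[0.957, -0.001, -0.29], [0.29, 0.0, 0.957], [-0.001, -1.0, 0.0]]
force: [-0.2, 0.2, -0.9]
gripper_width: 0.0472
```

Emit:
apply_moves(steps=[0,0,0,0,0,0,0,0])

```text
time: 5.95
tool_pos: [0.4677, -0.1592, 0.0036]
tool_rot: [[0.957, 0.002, -0.289], [0.289, -0.001, 0.957], [0.002, -1.0, -0.001]]
force: [0.3, 0.2, -0.9]
gripper_width: 0.0467
```

Emit:
apply_moves(steps=[0,0,0,0,0,0,0,0,0,0,0,0,0,0,0,0,0,0,0,0], fingers=1)

```text
time: 6.37
tool_pos: [0.4675, -0.159, 0.0039]
tool_rot: [[0.957, 0.002, -0.29], [0.29, -0.001, 0.957], [0.002, -1.0, -0.001]]
force: [-1.2, 0.1, 6.3]
gripper_width: 0.0281
```

Emit:
apply_moves(steps=[0,0,0,0,0,0,0,0,0,0,0,0])

```text
time: 6.62
tool_pos: [0.4675, -0.159, 0.0039]
tool_rot: [[0.957, 0.002, -0.29], [0.29, -0.001, 0.957], [0.002, -1.0, -0.001]]
force: [-0.9, 0.4, 6.1]
gripper_width: 0.0281
```

Emit:
apply_moves(steps=[0,-0.3,0,0,0,-1,0,0,0,-1,0,0,0,-1,0,0,0,-1,0,0])

```text
time: 7.03
tool_pos: [0.4663, -0.1589, 0.0898]
tool_rot: [[0.957, -0.001, -0.289], [0.289, -0.0, 0.957], [-0.001, -1.0, 0.0]]
force: [0.6, -0.9, -1.9]
gripper_width: 0.0281
```

Emit:
apply_moves(steps=[0,-0.5,0,0.6,0,0,0,0.85,0,0,0,0.85,0,0,0,0.8,0,0,0,0.53])

```text
time: 7.45
tool_pos: [0.4664, -0.1588, 0.0991]
tool_rot: [[0.996, 0.0, 0.09], [-0.09, 0.0, 0.996], [0.0, -1.0, 0.0]]
force: [-0.5, 0.1, -1.2]
gripper_width: 0.0282
```

Emit:
apply_moves(steps=[0,0,0,0,0,0,0,0])

```text
time: 7.62
tool_pos: [0.4665, -0.1588, 0.0988]
tool_rot: [[0.996, -0.0, 0.085], [-0.085, -0.0, 0.996], [-0.0, -1.0, -0.0]]
force: [-0.7, -1.3, -1.6]
gripper_width: 0.0285
```

```bash
python3 - <<'E'
from station import *
from h import *
s=observe();print(s["time"],s["tool_pos"],np.round(s["tool_rot"],4).tolist(),s["force"],s["gripper_width"])
f=grab_frame("wrist");t=grab_frame("top");g=grab_frame("side");pickle.dump((f,t,g),open("w3.pkl","wb"))
cv2.imwrite("pics/w3.png",np.hstack([cv2.resize(f["img"],(400,300)),t["img"][150:350,270:540].repeat(1,0) if 0 else cv2.resize(t["img"][130:280,300:500],(400,300))]))
P=cloud(t);z=P[...,2];m=(z>.085)&(z<.125);m[:, :300]=0
hsv=cv2.cvtColor(t["img"],cv2.COLOR_BGR2HSV);q=P[m&(hsv[...,1]<60)&(hsv[...,2]>90)];print(len(q),cv2.minAreaRect((q[:,:2]*1000).astype(np.float32)),q.mean(0))
E
```

```text
7.6167 [ 0.46653007 -0.15875298  0.0988308 ] [[0.9964, -0.0002, 0.0847], [-0.0847, -0.0001, 0.9964], [-0.0001, -1.0, -0.0001]] [-0.67237781 -1.27933461 -1.57955604] 0.028522803432761194
681 ((529.4813842773438, -161.57449340820312), (46.64476776123047, 171.45179748535156), 85.68201446533203) [ 0.5613974  -0.1620518   0.09735126]
```

View pics/w3.png

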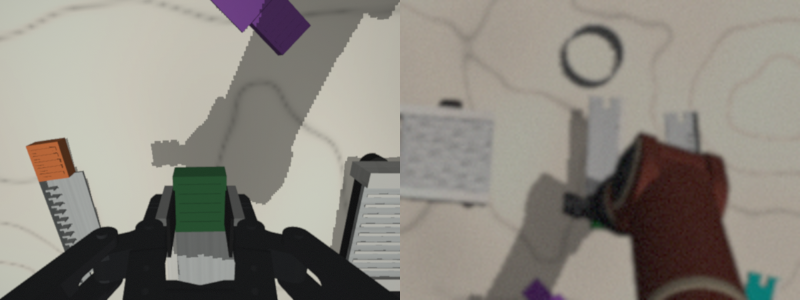

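```bash
python3 - <<'E'
from h import *
f,t,g=pickle.load(open("w3.pkl","rb"));ex=np.array([.9962,-.0872]);ey=np.array([.0872,.9962]);T=np.array([.4665,-.1588])
for n,c in(("top",t),("side",g),("wrist",f)):
    P=cloud(c);z=P[...,2];hsv=cv2.cvtColor(c["img"],cv2.COLOR_BGR2HSV)
    d=P[...,:2]-T;u=d@ex;v=d@ey
    m=(z>.08)&(z<.12)&(u>.025)&(u<.17)&(abs(v)<.035)&(hsv[...,1]<70)
    if n=="wrist": m[300:]=m[300:]
    q=np.stack([u[m],v[m],z[m]],1)*1000
    if len(q)<50: print(n,len(q));continue
    print(n,len(q),"umax",np.percentile(q[:,0],99))
    for a in range(20,160,15):
        k=q[(q[:,0]>a)&(q[:,0]<a+15)]
        if len(k)>10: print(a,len(k),"z",np.median(k[:,2]).round(1),"v",np.percentile(k[:,1],[3,97]).round(1))
E
```

```text
top 705 umax 147.65590455658887
20 22 z 98.5 v [11.1 25.2]
35 55 z 97.5 v [-2.1 25.2]
50 80 z 97.4 v [-9.8 24.1]
65 97 z 97.1 v [-15.3  24.5]
80 104 z 97.2 v [-17.4  25.4]
95 105 z 97.1 v [-18.1  25.7]
110 98 z 97.2 v [-18.3  24.9]
125 98 z 97.1 v [-17.9  25.7]
140 46 z 96.7 v [-17.4  26.8]
side 897 umax 152.1012706517166
20 26 z 98.5 v [-22.3  -3.6]
35 49 z 98.4 v [-21.6   9.8]
50 107 z 98.3 v [-21.7  22.8]
65 126 z 97.8 v [-20.7  23.5]
80 130 z 98.0 v [-21.4  23.1]
95 123 z 97.7 v [-21.1  23.6]
110 118 z 98.0 v [-19.7  23.7]
125 122 z 97.8 v [-20.2  24.8]
140 96 z 98.0 v [-19.9  24. ]
wrist 7679 umax 67.05671433900064
20 1626 z 97.1 v [-16.3  15.5]
35 2782 z 97.0 v [-18.9  18.3]
50 2963 z 97.0 v [-21.   21.9]
65 308 z 96.7 v [-14.   13.8]
```

Emit:
apply_moves(steps=[-0.1,0,0.5,0,-0.1,0,0.92,0,-0.1,0,0.92,0,-0.1,0,0.92,0,-0.1,0,0.92,0])

```text
time: 8.18
tool_pos: [0.4636, -0.0731, 0.0985]
tool_rot: [[0.996, -0.0, 0.085], [-0.085, 0.001, 0.996], [-0.0, -1.0, 0.001]]
force: [0.4, 0.5, -0.4]
gripper_width: 0.028
```

Emit:
apply_moves(steps=[-0.1,0,0.92,0,-0.1,0,0.92,0,-0.1,0,0.92,0,-0.1,0,0.92,0,-0.1,0,0.92,0])

```text
time: 8.6
tool_pos: [0.4614, 0.0196, 0.0985]
tool_rot: [[0.996, -0.001, 0.085], [-0.085, 0.001, 0.996], [-0.001, -1.0, 0.001]]
force: [-0.1, -0.1, -1.4]
gripper_width: 0.0283
```

Emit:
apply_moves(steps=[-0.1,0,0.92,0,-0.1,0,0.92,0,-0.1,0,0.92,0,-0.1,0,0.92,0,-0.1,0,0.92,0])

```text
time: 9.02
tool_pos: [0.4592, 0.112, 0.0985]
tool_rot: [[0.996, -0.001, 0.085], [-0.085, 0.0, 0.996], [-0.001, -1.0, 0.0]]
force: [0.2, -0.5, -1.4]
gripper_width: 0.0281
```

Emit:
apply_moves(steps=[-0.1,0,0.92,0,-0.1,0,0.92,0,-0.1,0,0.41,0,0,0,0,0,0,0,0,0])

```text
time: 9.43
tool_pos: [0.4573, 0.1555, 0.0984]
tool_rot: [[0.996, -0.001, 0.085], [-0.085, -0.001, 0.996], [-0.001, -1.0, -0.001]]
force: [0.9, -0.3, -1.2]
gripper_width: 0.028
```

Emit:
apply_moves(steps=[0,0.9,0,0,0,0.9,0,0,0,0.45,0,0,0,0,0,0,0,0,0,0])

```text
time: 9.85
tool_pos: [0.4578, 0.1545, 0.0533]
tool_rot: [[0.996, -0.001, 0.088], [-0.088, -0.001, 0.996], [-0.001, -1.0, -0.001]]
force: [0.4, -0.3, -0.6]
gripper_width: 0.028
```

```bash
python3 - <<'E'
from station import *
from h import *
s=observe();print(s["time"],s["tool_pos"],np.round(s["tool_rot"],4).tolist(),s["force"],s["gripper_width"])
f=grab_frame("wrist");t=grab_frame("top");g=grab_frame("side");pickle.dump((f,t,g),open("w4.pkl","wb"))
cv2.imwrite("pics/w4.png",np.hstack([cv2.resize(g["img"][150:280,270:410],None,fx=3,fy=3,interpolation=cv2.INTER_CUBIC),cv2.resize(t["img"][160:250,220:350],None,fx=2.9,fy=2.9,interpolation=cv2.INTER_CUBIC)[:, :].copy() if 0 else cv2.resize(t["img"][160:250,220:350],(377,390))]))
E
```

```text
9.85 [0.45775269 0.15447574 0.05334449] [[0.9961, -0.0011, 0.0879], [-0.0879, -0.001, 0.9961], [-0.001, -1.0, -0.0011]] [ 0.37303626 -0.26025489 -0.60521336] 0.027953517798276803
```

View pics/w4.png

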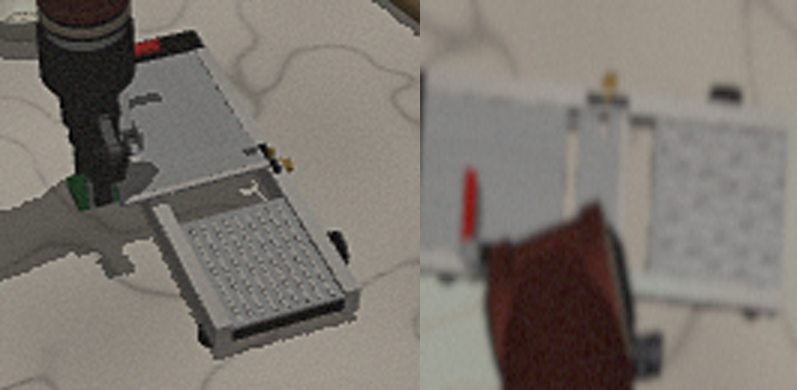

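```bash
python3 - <<'E'
from h import *
f,t,g=pickle.load(open("w4.pkl","rb"));ex=np.array([.9962,-.0872]);ey=np.array([.0872,.9962]);O=np.array([.5661,.1462])
for n,c in(("top",t),("side",g)):
    P=cloud(c);z=P[...,2];hsv=cv2.cvtColor(c["img"],cv2.COLOR_BGR2HSV)
    d=P[...,:2]-O;u=d@ex*1000;v=d@ey*1000
    y=(cv2.inRange(hsv,(10,70,50),(35,255,255))>0)&(abs(v)<25)&(u>45)&(u<90)
    print(n,"brass");[print(np.argwhere(y)[i][::-1],u[y][i].round(1),v[y][i].round(1),(z[y][i]*1000).round(1)) for i in range(y.sum())]
    m=(z>.044)&(z<.06)&(u>-45)&(u<50)&(abs(v)<35)&(hsv[...,1]<70)
    print("umax",np.percentile(u[m],98))
    for a in range(-45,50,10):
        k=m&(u>a)&(u<a+10)
        if k.sum()>10: print(a,k.sum(),"z",(np.median(z[k])*1000).round(1),"v",np.percentile(v[k],[3,97]).round(1))
E
```

```text
top brass
[284 177] 69.4 2.5 35.9
[285 177] 69.0 -0.4 39.1
[286 177] 70.6 -2.6 32.5
[283 178] 67.7 5.4 30.4
[284 178] 68.0 2.8 29.7
[285 178] 68.0 -0.0 30.8
[286 178] 68.3 -2.7 30.4
[287 178] 74.0 -3.6 4.7
[283 179] 64.3 5.0 33.1
[284 179] 64.5 2.3 33.3
[285 179] 65.4 -0.2 30.2
[286 179] 65.2 -3.0 32.0
[287 179] 71.9 -3.6 1.3
[284 180] 61.2 1.8 36.2
[285 180] 62.4 -0.5 31.1
[286 180] 62.1 -3.4 33.9
[284 181] 58.5 1.6 35.9
[285 181] 57.7 -1.4 40.6
[283 182] 51.8 2.7 54.1
[284 182] 53.0 0.4 49.5
[285 182] 55.0 -1.7 40.5
[284 183] 50.6 0.3 47.5
umax 39.929242861604564
-35 13 z 51.9 v [-20.1  -7.2]
-25 31 z 52.2 v [-19.4  23.7]
-15 65 z 52.3 v [-18.8  24.2]
-5 67 z 52.8 v [-20.2  24.8]
5 61 z 52.2 v [-19.5  23.3]
15 66 z 52.2 v [-18.6  24.2]
25 54 z 52.7 v [-19.  25.]
35 30 z 52.9 v [-19.7  25.6]
side brass
[359 199] 54.4 2.5 51.4
[360 199] 56.7 1.1 51.9
[359 200] 52.2 -2.6 52.8
[360 200] 56.6 0.4 49.0
[359 201] 54.1 1.0 45.7
[360 201] 56.4 -0.3 46.1
[360 202] 55.5 -2.5 44.6
[363 203] 64.1 -3.4 39.1
[364 203] 69.7 2.1 32.8
[365 203] 72.1 0.9 33.0
[366 203] 73.8 -1.6 34.6
[364 204] 67.6 -2.5 33.7
[365 204] 72.3 0.9 29.3
[366 204] 72.7 -4.1 33.4
[364 205] 62.3 -13.7 41.3
[365 205] 70.4 -3.3 29.9
[366 205] 72.2 -5.5 31.2
[367 205] 76.8 -2.4 27.1
[365 206] 69.1 -6.3 29.2
[366 206] 72.2 -6.1 28.1
[367 206] 74.9 -6.6 27.6
umax 43.50798908668042
-45 52 z 53.1 v [-21.5  23.7]
-35 46 z 53.8 v [-21.8  22.1]
-25 49 z 53.4 v [-21.3  22.5]
-15 51 z 53.2 v [-22.8  23. ]
-5 48 z 53.5 v [-22.1  22.3]
5 46 z 53.4 v [-21.4  22.9]
15 49 z 53.4 v [-21.3  25.4]
25 44 z 53.2 v [-19.3  23.2]
35 42 z 53.6 v [-20.6  25.5]
```

Emit:
apply_moves(steps=[0,0.2,0,0.12,0,0.17,0,0,0,0,0,0,0,0,0,0])

```text
time: 10.33
tool_pos: [0.4577, 0.1556, 0.046]
tool_rot: [[0.995, -0.0, 0.099], [-0.099, -0.0, 0.995], [-0.0, -1.0, -0.0]]
force: [-0.1, -0.7, -1.1]
gripper_width: 0.0284
```

Emit:
apply_moves(steps=[0.15,0,0,0,0.15,0,0,0,0.15,0,0,0,0.15,0,0,0,0,0,0,0])

```text
time: 10.75
tool_pos: [0.471, 0.1543, 0.0462]
tool_rot: [[0.995, 0.002, 0.099], [-0.099, 0.0, 0.995], [0.001, -1.0, 0.0]]
force: [-0.6, -0.2, -0.9]
gripper_width: 0.0281
```

```bash
python3 - <<'E'
from station import *
from h import *
s=observe();print(s["time"],s["tool_pos"],np.round(s["tool_rot"],4).tolist(),s["force"],s["gripper_width"])
t=grab_frame("top");g=grab_frame("side");pickle.dump((t,g),open("w5.pkl","wb"))
ex=np.array([.9962,-.0872]);ey=np.array([.0872,.9962]);O=np.array([.5661,.1462]);d=s["tool_pos"][:2]-O;print("tcp slicer",d@ex*1000,d@ey*1000)
cv2.imwrite("pics/w5.png",np.hstack([cv2.resize(g["img"][170:230,320:395],(500,400),interpolation=cv2.INTER_CUBIC),cv2.resize(t["img"][170:220,265:305],(300,400),interpolation=cv2.INTER_CUBIC)]))
for n,c in(("top",t),("side",g)):
    P=cloud(c);z=P[...,2];hsv=cv2.cvtColor(c["img"],cv2.COLOR_BGR2HSV)
    d=P[...,:2]-O;u=d@ex*1000;v=d@ey*1000
    m=(z>.04)&(z<.049)&(u>-45)&(u<65)&(abs(v)<32)&(hsv[...,1]<70)
    for a in range(-45,65,10):
        k=m&(u>a)&(u<a+10)
        if k.sum()>10: print(n,a,k.sum(),"z",(np.median(z[k])*1000).round(1),"v",np.percentile(v[k],[3,97]).round(1))
E
```

```text
10.75 [0.47100902 0.15434276 0.04621986] [[0.995, 0.0015, 0.0994], [-0.0994, 0.0002, 0.995], [0.0015, -1.0, 0.0003]] [-0.61043891 -0.18254096 -0.87989402] 0.02813705026352727
tcp slicer -95.43968750498647 -0.18011488162615366
top -15 21 z 45.0 v [-20.7   6.3]
top -5 41 z 44.2 v [-20.   23.2]
top 5 60 z 44.6 v [-19.9  22.1]
top 15 55 z 44.7 v [-20.9  21. ]
top 25 57 z 44.9 v [-20.   21.3]
top 35 51 z 44.5 v [-19.3  24. ]
top 45 64 z 43.8 v [-27.3  28.1]
side -45 48 z 45.2 v [-23.6  22. ]
side -35 46 z 45.3 v [-24.1  23.4]
side -25 48 z 45.5 v [-22.6  19.7]
side -15 50 z 45.3 v [-22.7  22.3]
side -5 46 z 45.5 v [-23.2  21.5]
side 5 50 z 45.1 v [-21.2  23.3]
side 15 46 z 45.4 v [-22.7  24. ]
side 25 46 z 45.1 v [-21.9  21.7]
side 35 45 z 45.3 v [-22.6  23.6]
side 45 44 z 44.7 v [-30.2  23.6]
side 55 25 z 43.9 v [-30.   21.8]
```

View pics/w5.png

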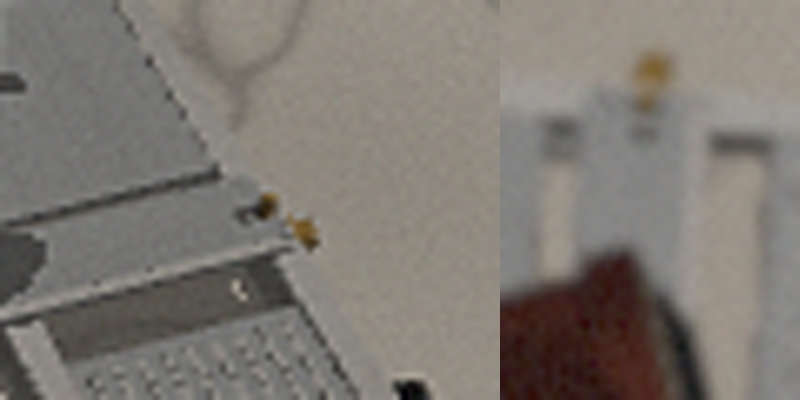

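Emit:
apply_moves(steps=[0,0.06,0,0,0,0.06,0,0,0,0,0,0,0,0,0,0])

```text
time: 11.18
tool_pos: [0.4696, 0.1545, 0.0439]
tool_rot: [[0.995, -0.0, 0.099], [-0.099, 0.0, 0.995], [-0.0, -1.0, 0.0]]
force: [-0.5, -0.1, 2.4]
gripper_width: 0.0276
```

Emit:
apply_moves(steps=[0.1,0,0,0,0.1,0,0,0,0.1,0,0,0,0,0,0,0,0,0,0,0])

```text
time: 11.6
tool_pos: [0.475, 0.154, 0.0438]
tool_rot: [[0.995, -0.002, 0.098], [-0.098, 0.0, 0.995], [-0.002, -1.0, -0.0]]
force: [-4.2, 0.5, 5.5]
gripper_width: 0.0284
```

Emit:
apply_moves(steps=[0.1,0,0,0,0.1,0,0,0,0,0,0,0])

```text
time: 11.85
tool_pos: [0.4788, 0.1536, 0.0438]
tool_rot: [[0.995, -0.002, 0.098], [-0.098, -0.0, 0.995], [-0.002, -1.0, -0.0]]
force: [-4.1, -0.1, 5.0]
gripper_width: 0.0282
```

Emit:
apply_moves(steps=[0.05,0,0,0,0.05,0,0,0,0,0,0,0])

```text
time: 12.1
tool_pos: [0.4802, 0.1535, 0.0438]
tool_rot: [[0.995, -0.003, 0.098], [-0.098, -0.0, 0.995], [-0.003, -1.0, -0.0]]
force: [-5.6, 0.6, 7.2]
gripper_width: 0.0285
```

Emit:
apply_moves(steps=[0.05,0,0,0,0.05,0,0,0,0,0,0,0])

```text
time: 12.35
tool_pos: [0.4811, 0.1534, 0.0438]
tool_rot: [[0.995, -0.006, 0.098], [-0.098, -0.0, 0.995], [-0.005, -1.0, -0.001]]
force: [-6.9, 1.1, 8.6]
gripper_width: 0.0282
```

Emit:
apply_moves(steps=[0.05,0,0,0,0.04,0,0,0,0,0,0,0])

```text
time: 12.6
tool_pos: [0.4812, 0.1533, 0.0438]
tool_rot: [[0.995, -0.009, 0.097], [-0.097, -0.0, 0.995], [-0.009, -1.0, -0.001]]
force: [-9.6, 0.1, 11.5]
gripper_width: 0.0283
```

Emit:
apply_moves(steps=[-0.05,0,0,0,0,0,0,0])

```text
time: 12.77
tool_pos: [0.4811, 0.1534, 0.0438]
tool_rot: [[0.995, -0.007, 0.098], [-0.098, -0.0, 0.995], [-0.007, -1.0, -0.001]]
force: [-8.2, 0.6, 9.4]
gripper_width: 0.028
```

Emit:
apply_moves(steps=[0,0,0,0,0,0,0,0,0,0,0,0,0,0,0,0,0,0,0,0], fingers=0.45)

```text
time: 13.18
tool_pos: [0.4853, 0.1528, 0.0436]
tool_rot: [[0.995, 0.001, 0.099], [-0.099, -0.0, 0.995], [0.001, -1.0, 0.0]]
force: [-0.1, 0.5, -0.4]
gripper_width: 0.0471
```

```bash
cat > chk.py <<'E'
from station import *
from h import *
s=observe();print(s["time"],s["tool_pos"],np.round(s["tool_rot"],4).tolist(),s["force"],s["gripper_width"])
t=grab_frame("top");g=grab_frame("side");pickle.dump((t,g),open("w6.pkl","wb"))
ex=np.array([.9962,-.0872]);ey=np.array([.0872,.9962]);O=np.array([.5661,.1462]);d=s["tool_pos"][:2]-O;print("tcp slicer",d@ex*1000,d@ey*1000)
for n,c in(("top",t),("side",g)):
    P=cloud(c);z=P[...,2];hsv=cv2.cvtColor(c["img"],cv2.COLOR_BGR2HSV)
    d=P[...,:2]-O;u=d@ex*1000;v=d@ey*1000
    m=(z>.0405)&(z<.049)&(u>-65)&(u<80)&(abs(v)<32)&(hsv[...,1]<70)
    for a in range(-65,75,10):
        k=m&(u>a)&(u<a+10)
        if k.sum()>10: print(n,a,k.sum(),"z",(np.median(z[k])*1000).round(1),"v",np.percentile(v[k],[3,97]).round(1),np.percentile(v[k],[3,97]).mean().round(1))
    k=m&(abs(v)<20)&(abs(v)>8);print("umax",np.sort(u[k])[-8:].round(1))
    gr=(cv2.inRange(hsv,(45,80,30),(80,255,255))>0)&(abs(u+86)<40)&(abs(v)<40)
    if gr.sum(): print("green",gr.sum(),np.nanpercentile(u[gr],[2,98]),np.nanpercentile(v[gr],[2,98]),np.nanmedian(z[gr]))
E
python3 chk.py
```

```text
13.1833 [0.48529594 0.15283352 0.04363554] [[0.9951, 0.0012, 0.0992], [-0.0992, -0.0001, 0.9951], [0.0012, -1.0, 0.0]] [-0.08172119  0.45010498 -0.37198052] 0.047076189872065924
tcp slicer -81.07545074473856 -0.4378051286862957
top 5 19 z 42.7 v [-20.5  23.1] 1.3
top 15 39 z 43.7 v [-20.7  22.2] 0.8
top 25 49 z 43.1 v [-19.9  22.9] 1.5
top 35 58 z 43.3 v [-19.1  24. ] 2.5
top 45 55 z 42.3 v [-28.9  28.6] -0.2
top 55 35 z 42.9 v [-20.8  22.7] 1.0
umax [58.4 59.4 60.7 61.1 61.3 61.8 63.3 63.8]
side -65 24 z 42.9 v [-27.5  -3.9] -15.7
side -55 25 z 43.2 v [-29.2   0.7] -14.2
side -45 45 z 44.0 v [-21.9  16.5] -2.7
side -35 44 z 43.7 v [-23.4  22.2] -0.6
side -25 50 z 43.8 v [-21.7  21.1] -0.3
side -15 45 z 43.7 v [-23.   21.7] -0.6
side -5 43 z 43.8 v [-21.7  21.6] -0.0
side 5 47 z 44.0 v [-22.9  20.7] -1.1
side 15 43 z 44.0 v [-19.8  22.6] 1.4
side 25 48 z 43.7 v [-21.5  22.2] 0.4
side 35 45 z 43.4 v [-21.8  19.6] -1.1
side 45 45 z 44.0 v [-29.1  22.7] -3.2
side 55 41 z 42.9 v [-29.5  29.5] 0.0
side 65 15 z 44.0 v [-21.4  19.7] -0.9
umax [65.1 65.2 65.4 67.  67.1 67.5 67.7 68.3]
green 84 [-103.9987475   -84.90086611] [-17.25835978  13.85469793] 0.05387053396327396
```

Emit:
apply_moves(steps=[0,-0.5,0,0,0,-1,0,0,0,-1,0,0,0,-1,0,0,0,-1,0,0])

```text
time: 13.7
tool_pos: [0.4845, 0.1529, 0.1353]
tool_rot: [[0.995, 0.0, 0.099], [-0.099, 0.0, 0.995], [0.0, -1.0, 0.0]]
force: [0.2, 0.3, -0.5]
gripper_width: 0.0469
```

Emit:
apply_moves(steps=[0,-1,0,-0.12,0.4,-0.4,0.9,0,0.44,0,0.93,0,0.44,0,0.93,0,0.44,0,0.93,0])

```text
time: 14.12
tool_pos: [0.5256, 0.2243, 0.163]
tool_rot: [[0.996, 0.001, 0.086], [-0.087, 0.001, 0.996], [0.001, -1.0, 0.001]]
force: [0.7, 0.3, 0.3]
gripper_width: 0.047
```

Emit:
apply_moves(steps=[0.44,0,0.93,0,0.44,0,0.93,0,0,0,0,0,0,0,0,0,0,0,0,0])

```text
time: 14.53
tool_pos: [0.5455, 0.258, 0.1619]
tool_rot: [[0.996, -0.001, 0.087], [-0.087, -0.001, 0.996], [-0.0, -1.0, -0.001]]
force: [0.3, -0.1, 0.3]
gripper_width: 0.0468
```

```bash
python3 - <<'E'
from station import *
from h import *
s=observe();print(s["time"],s["tool_pos"],np.round(s["tool_rot"],4).tolist())
f=grab_frame("wrist");pickle.dump(f,open("w7.pkl","wb"));cv2.imwrite("pics/w7.png",f["img"])
P=cloud(f);hsv=cv2.cvtColor(f["img"],cv2.COLOR_BGR2HSV);m=(cv2.inRange(hsv,(0,150,50),(8,255,255))|cv2.inRange(hsv,(172,150,50),(180,255,255)))>0
q=P[m];q=q[(q[:,2]>.08)&(q[:,2]<.13)];ex=np.array([.9962,-.0872]);ey=np.array([.0872,.9962]);O=np.array([.5661,.1462]);d=q[:,:2]-O
print("bar",len(q),np.percentile(d@ex,[1,99])*1000,np.percentile(d@ey,[1,50,99])*1000,np.percentile(q[:,2],[1,50,99]))
E
```

```text
14.5333 [0.54552481 0.25802524 0.16189254] [[0.9962, -0.0005, 0.0868], [-0.0868, -0.0012, 0.9962], [-0.0004, -1.0, -0.0013]]
bar 1478 [-49.07143923 -10.10092451] [106.20054556 111.29541384 116.27418588] [0.10408127 0.1071307  0.1089366 ]
```

View pics/w7.png

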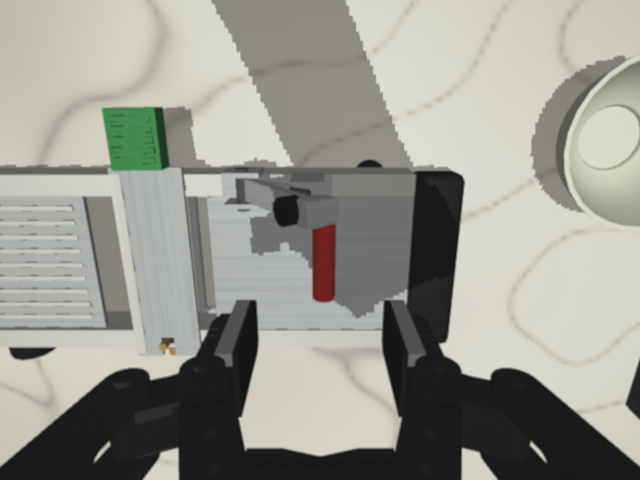

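Emit:
apply_moves(steps=[0.1,0.9,0.08,0,0,0.9,0,0,0,0.9,0,0,0,0.7,0,0,0,0,0,0])

```text
time: 15.0
tool_pos: [0.5457, 0.2581, 0.091]
tool_rot: [[0.996, -0.006, 0.088], [-0.088, -0.004, 0.996], [-0.006, -1.0, -0.004]]
force: [-0.1, 0.3, -0.4]
gripper_width: 0.047
```

Emit:
apply_moves(steps=[0,0,0,0,0,0,0,0])

```text
time: 15.17
tool_pos: [0.5487, 0.2601, 0.0948]
tool_rot: [[0.996, 0.002, 0.087], [-0.087, 0.0, 0.996], [0.001, -1.0, 0.0]]
force: [-0.2, -0.8, -0.4]
gripper_width: 0.0468
```

Emit:
apply_moves(steps=[0,0,0,0,0,0,0,0,0,0,0,0,0,0,0,0,0,0,0,0], fingers=1)

```text
time: 15.58
tool_pos: [0.5484, 0.2596, 0.0948]
tool_rot: [[0.996, 0.001, 0.087], [-0.087, -0.001, 0.996], [0.001, -1.0, -0.001]]
force: [-1.6, -2.7, 5.9]
gripper_width: 0.0094
```

Emit:
apply_moves(steps=[0,0,0,0,0,0,0,0])

```text
time: 15.75
tool_pos: [0.5485, 0.2597, 0.0948]
tool_rot: [[0.996, 0.001, 0.087], [-0.087, -0.001, 0.996], [0.001, -1.0, -0.001]]
force: [-0.7, -1.9, 5.7]
gripper_width: 0.0089
```

```bash
python3 - <<'E'
import numpy as np
p=np.radians(np.linspace(45.8,171.9,31));z=70.8*np.cos(p)/20;y=-70.8*np.sin(p)/20
cz=np.round(z-z[0],2);cy=np.round(y-y[0],2)
for k in range(0,30,5): print([v for i in range(k,k+5) for v in (0,round(cy[i+1]-cy[i],2),round(cz[i+1]-cz[i],2),0)], "pos slicer y,z",(62+z[k+5]*20).round(1),(52-y[k+5]*20).round(1))
E
```

```text
[0, np.float64(-0.17), np.float64(-0.19), 0, 0, np.float64(-0.16), np.float64(-0.21), 0, 0, np.float64(-0.15), np.float64(-0.21), 0, 0, np.float64(-0.13), np.float64(-0.23), 0, 0, np.float64(-0.11), np.float64(-0.23), 0] pos slicer y,z 89.9 117.1
[0, np.float64(-0.09), np.float64(-0.25), 0, 0, np.float64(-0.08), np.float64(-0.25), 0, 0, np.float64(-0.05), np.float64(-0.25), 0, 0, np.float64(-0.04), np.float64(-0.26), 0, 0, np.float64(-0.02), np.float64(-0.25), 0] pos slicer y,z 64.7 122.7
[0, np.float64(0.0), np.float64(-0.26), 0, 0, np.float64(0.02), np.float64(-0.26), 0, 0, np.float64(0.04), np.float64(-0.26), 0, 0, np.float64(0.05), np.float64(-0.25), 0, 0, np.float64(0.08), np.float64(-0.25), 0] pos slicer y,z 39.1 119.0
[0, np.float64(0.09), np.float64(-0.24), 0, 0, np.float64(0.11), np.float64(-0.24), 0, 0, np.float64(0.13), np.float64(-0.23), 0, 0, np.float64(0.14), np.float64(-0.21), 0, 0, np.float64(0.16), np.float64(-0.21), 0] pos slicer y,z 16.6 106.3
[0, np.float64(0.17), np.float64(-0.19), 0, 0, np.float64(0.19), np.float64(-0.18), 0, 0, np.float64(0.2), np.float64(-0.17), 0, 0, np.float64(0.21), np.float64(-0.15), 0, 0, np.float64(0.23), np.float64(-0.13), 0] pos slicer y,z 0.1 86.5
[0, np.float64(0.23), np.float64(-0.12), 0, 0, np.float64(0.24), np.float64(-0.1), 0, 0, np.float64(0.24), np.float64(-0.08), 0, 0, np.float64(0.25), np.float64(-0.07), 0, 0, np.float64(0.26), np.float64(-0.04), 0] pos slicer y,z -8.1 62.0
```

Emit:
apply_moves(steps=[0,-0.17,-0.19,0,0,-0.16,-0.21,0,0,-0.15,-0.21,0,0,-0.13,-0.23,0,0,-0.11,-0.23,0])

```text
time: 16.17
tool_pos: [0.547, 0.2439, 0.1079]
tool_rot: [[0.996, 0.003, 0.084], [-0.084, 0.007, 0.996], [0.003, -1.0, 0.008]]
force: [1.7, 6.7, -2.9]
gripper_width: 0.009
```

Emit:
apply_moves(steps=[0,0,0,0])

```text
time: 16.25
tool_pos: [0.5469, 0.2429, 0.1086]
tool_rot: [[0.996, 0.003, 0.086], [-0.086, 0.007, 0.996], [0.002, -1.0, 0.007]]
force: [2.0, 5.3, -3.1]
gripper_width: 0.0095
```

Emit:
apply_moves(steps=[0,-0.09,-0.25,0,0,-0.08,-0.25,0,0,-0.05,-0.25,0,0,-0.04,-0.26,0,0,-0.02,-0.25,0])

```text
time: 16.67
tool_pos: [0.5454, 0.2236, 0.1164]
tool_rot: [[0.997, 0.007, 0.082], [-0.082, 0.015, 0.997], [0.005, -1.0, 0.015]]
force: [-1.1, 12.0, 5.6]
gripper_width: 0.0093
```

Emit:
apply_moves(steps=[0,0,-0.26,0,0,0.02,-0.26,0,0,0.04,-0.26,0,0,0.05,-0.25,0,0,0.08,-0.25,0])

```text
time: 17.08
tool_pos: [0.5434, 0.194, 0.1148]
tool_rot: [[0.997, 0.006, 0.083], [-0.083, 0.009, 0.997], [0.006, -1.0, 0.009]]
force: [-0.9, 1.2, 11.0]
gripper_width: 0.0094
```

Emit:
apply_moves(steps=[0,0,0,0])

```text
time: 17.17
tool_pos: [0.5432, 0.1903, 0.1136]
tool_rot: [[0.996, 0.005, 0.088], [-0.088, 0.005, 0.996], [0.004, -1.0, 0.005]]
force: [-3.0, 0.1, 15.4]
gripper_width: 0.0093
```

Emit:
apply_moves(steps=[0,0.09,-0.24,0,0,0.11,-0.24,0,0,0.13,-0.23,0,0,0.14,-0.21,0,0,0.16,-0.21,0])

```text
time: 17.58
tool_pos: [0.5414, 0.165, 0.0978]
tool_rot: [[0.996, 0.004, 0.088], [-0.088, -0.0, 0.996], [0.004, -1.0, 0.0]]
force: [8.4, 1.6, -4.3]
gripper_width: 0.0094
```

Emit:
apply_moves(steps=[0,0,0,0])

```text
time: 17.67
tool_pos: [0.5415, 0.1641, 0.0969]
tool_rot: [[0.996, 0.003, 0.091], [-0.091, -0.001, 0.996], [0.003, -1.0, -0.001]]
force: [5.4, -3.3, -2.8]
gripper_width: 0.0091
```

Emit:
apply_moves(steps=[0,0.17,-0.19,0,0,0.19,-0.18,0,0,0.2,-0.17,0,0,0.21,-0.15,0,0,0.23,-0.13,0])

```text
time: 18.08
tool_pos: [0.5399, 0.149, 0.0769]
tool_rot: [[0.996, 0.003, 0.086], [-0.086, -0.0, 0.996], [0.003, -1.0, -0.0]]
force: [4.9, -2.1, -2.6]
gripper_width: 0.009
```

Emit:
apply_moves(steps=[0,0.23,-0.12,0,0,0.24,-0.1,0,0,0.2,-0.07,0,0,0,0,0,0,0,0,0])

```text
time: 18.5
tool_pos: [0.5364, 0.1436, 0.063]
tool_rot: [[0.996, -0.004, 0.087], [-0.087, -0.001, 0.996], [-0.004, -1.0, -0.001]]
force: [1.7, -1.5, -3.2]
gripper_width: 0.009
```

Emit:
apply_moves(steps=[0,0.12,-0.04,0,0,0.12,-0.03,0,0,0.1,-0.02,0,0,0.08,-0.01,0,0,0,0,0])

```text
time: 18.92
tool_pos: [0.5359, 0.1414, 0.0546]
tool_rot: [[0.996, -0.004, 0.088], [-0.089, -0.001, 0.996], [-0.004, -1.0, -0.001]]
force: [-2.2, -3.5, -4.1]
gripper_width: 0.009
```

Emit:
apply_moves(steps=[0,0.06,0,0,0,0.06,0,0,0,0,0,0,0,0,0,0])

```text
time: 19.25
tool_pos: [0.5359, 0.1411, 0.0526]
tool_rot: [[0.996, -0.004, 0.088], [-0.088, -0.001, 0.996], [-0.004, -1.0, -0.002]]
force: [-3.4, -5.0, -1.4]
gripper_width: 0.0091
```

Emit:
apply_moves(steps=[0,0.05,0,0,0,0.05,0,0,0,0,0,0])

```text
time: 19.5
tool_pos: [0.5359, 0.1411, 0.052]
tool_rot: [[0.996, -0.004, 0.088], [-0.088, -0.001, 0.996], [-0.004, -1.0, -0.001]]
force: [-5.3, -4.8, 6.6]
gripper_width: 0.0092
```

Emit:
apply_moves(steps=[0,0.05,0,0,0,0,0,0,0,0,0,0])

```text
time: 19.75
tool_pos: [0.5359, 0.1411, 0.0519]
tool_rot: [[0.996, -0.004, 0.088], [-0.088, -0.001, 0.996], [-0.004, -1.0, -0.001]]
force: [-6.5, -4.8, 13.0]
gripper_width: 0.0092
```

```bash
python3 - <<'E'
from station import *
from h import *
s=observe();print(s["time"],s["tool_pos"],s["force"],s["moment"])
g=grab_frame("side");t=grab_frame("top");cv2.imwrite("pics/w8.png",np.hstack([cv2.resize(g["img"][140:280,270:410],(420,420),interpolation=cv2.INTER_CUBIC),cv2.resize(t["img"][160:250,220:350],(377,420))]))
P=cloud(g);hsv=cv2.cvtColor(g["img"],cv2.COLOR_BGR2HSV);m=(cv2.inRange(hsv,(0,150,50),(8,255,255))|cv2.inRange(hsv,(172,150,50),(180,255,255)))>0
q=P[m];q=q[(q[:,2]>.045)&(q[:,2]<.13)&(abs(q[:,0]-.54)<.05)&(abs(q[:,1]-.14)<.06)];print(len(q),q.mean(0) if len(q) else 0,q[:,2].max() if len(q) else 0)
E
```

```text
19.75 [0.53591513 0.14105896 0.05192785] [-6.48134809 -4.77903328 13.00243608] [-0.84257702  1.5767601  -0.48286942]
18 [0.52852886 0.1387602  0.06559882] 0.06892441178901987
```

View pics/w8.png

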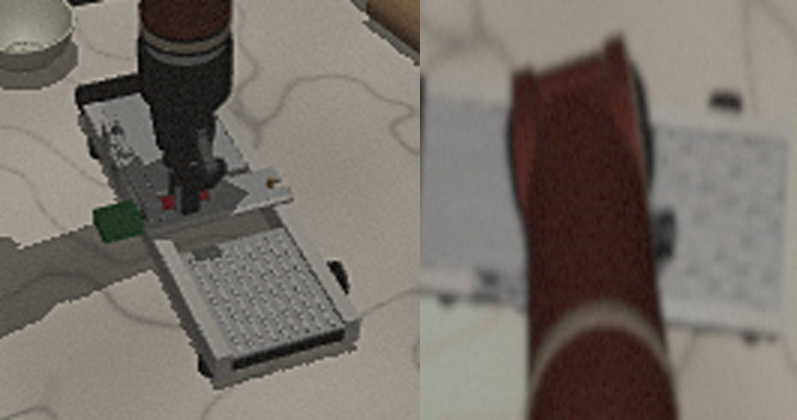

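Emit:
apply_moves(steps=[0,-0.04,0,0,0,0,0,0])

```text
time: 20.02
tool_pos: [0.5359, 0.1411, 0.052]
tool_rot: [[0.996, -0.004, 0.088], [-0.088, -0.001, 0.996], [-0.004, -1.0, -0.001]]
force: [-4.8, -5.6, 8.7]
gripper_width: 0.009
```

Emit:
apply_moves(steps=[0,0,0,0,0,0,0,0,0,0,0,0,0,0,0,0,0,0,0,0], fingers=0.55)

```text
time: 20.43
tool_pos: [0.5383, 0.143, 0.051]
tool_rot: [[0.996, 0.001, 0.085], [-0.085, 0.001, 0.996], [0.001, -1.0, 0.001]]
force: [0.2, -0.6, 0.3]
gripper_width: 0.0388
```

Emit:
apply_moves(steps=[0,-0.4,0,0,0,-0.8,0,0,0,-1,0,0,0,-1,0,0,0,-1,0,0])

```text
time: 20.85
tool_pos: [0.5378, 0.1422, 0.1363]
tool_rot: [[0.996, 0.0, 0.086], [-0.086, 0.0, 0.996], [0.0, -1.0, 0.0]]
force: [0.7, 0.2, -1.0]
gripper_width: 0.0383
```

Emit:
apply_moves(steps=[0,-1,0,0,0,-1,0,0,0,-1,0,0,0,-1,0,0,0,0,0,0])

```text
time: 21.27
tool_pos: [0.5404, 0.1427, 0.2197]
tool_rot: [[0.996, 0.009, 0.086], [-0.086, 0.003, 0.996], [0.009, -1.0, 0.004]]
force: [1.4, -0.6, 0.9]
gripper_width: 0.0385
```

Emit:
apply_moves(steps=[0,0,0,0,0,0,0,0,0,0,0,0])

```text
time: 21.52
tool_pos: [0.5368, 0.1418, 0.2137]
tool_rot: [[0.996, -0.003, 0.086], [-0.086, -0.001, 0.996], [-0.003, -1.0, -0.001]]
force: [-0.4, 0.5, -0.2]
gripper_width: 0.039
```

```bash
python3 chk.py; python3 - <<'E'
from station import *
from h import *
f=grab_frame("wrist");cv2.imwrite("pics/w9.png",f["img"]);pickle.dump(f,open("w9.pkl","wb"))
P=cloud(f);z=P[...,2];hsv=cv2.cvtColor(f["img"],cv2.COLOR_BGR2HSV);ex=np.array([.9962,-.0872]);ey=np.array([.0872,.9962]);O=np.array([.5661,.1462])
d=P[...,:2]-O;u=d@ex*1000;v=d@ey*1000
def st(n,m): print(n,m.sum(),[np.nanpercentile(a[m],[1,50,99]).round(1).tolist() for a in (u,v,z*1000)]) if m.sum() else print(n,0)
st("bar",((cv2.inRange(hsv,(0,150,50),(8,255,255))|cv2.inRange(hsv,(172,150,50),(180,255,255)))>0)&(abs(v)<60))
st("green",(cv2.inRange(hsv,(45,80,30),(80,255,255))>0)&(z>.052))
st("brass",(cv2.inRange(hsv,(12,80,60),(32,255,255))>0)&(z>.044)&(abs(v)<30)&(u<65))
E
```

```text
21.5167 [0.53683917 0.14182037 0.21372032] [[0.9963, -0.0027, 0.086], [-0.086, -0.0007, 0.9963], [-0.0026, -1.0, -0.001]] [-0.43706691  0.46532967 -0.17778342] 0.03897379949299266
tcp slicer -28.767730888453908 -6.914531204839198
umax []
side -65 37 z 43.0 v [-28.7  21.6] -3.5
side -55 25 z 43.0 v [-27.7  -7.8] -17.8
side -45 29 z 43.8 v [-22.3  20. ] -1.2
side -35 31 z 43.9 v [-23.6  20.1] -1.7
side -25 27 z 44.0 v [-23.4   7.5] -7.9
side -15 27 z 43.3 v [-24.   20.1] -1.9
side -5 33 z 43.3 v [-23.3  19.1] -2.1
side 5 48 z 43.5 v [-21.8  22.4] 0.3
side 15 43 z 44.0 v [-23.2  22.6] -0.3
side 25 48 z 43.4 v [-22.1  22.4] 0.1
side 35 44 z 43.6 v [-20.9  20.1] -0.4
side 45 46 z 43.2 v [-25.7  25.3] -0.2
side 55 37 z 43.5 v [-25.9  28.8] 1.5
side 65 12 z 44.0 v [-20.8  22.1] 0.6
umax [64.4 64.6 64.8 65.1 65.5 65.6 66.5 66.7]
green 161 [-103.54473501  -69.32699409] [-17.45169728  13.06704968] 0.053882266308104
bar 746 [[-48.8, -29.9, -9.9], [-13.0, -7.9, -3.6], [63.8, 66.5, 68.3]]
green 2016 [[-103.0, -86.4, -69.0], [-14.9, -0.8, 13.4], [52.1, 53.6, 55.5]]
brass 56 [[53.0, 54.4, 58.7], [-2.6, -0.6, 1.9], [44.5, 50.4, 52.3]]
```

View pics/w9.png

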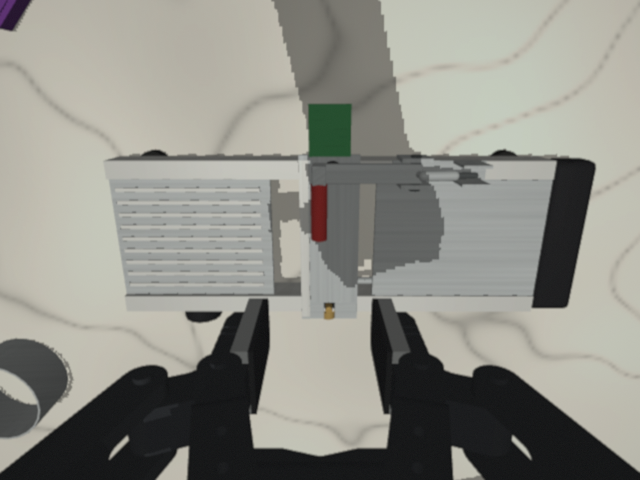

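```bash
python3 - <<'E'
from h import *
ex=np.array([.9962,-.0872]);O=np.array([.5661,.1462])
for n,c0,r in(("w9.pkl",329,range(294,322)),("w7.pkl",166,range(330,358))):
    f=pickle.load(open(n,"rb"));P=cloud(f)
    for v in r:
        x=lambda z:round(float((ray(f,c0,v,z)[:2]-O)@ex*1000),1)
        print(n,v,f["img"][v,c0-8].tolist(),[f["img"][v,c].tolist() for c in(c0-1,c0,c0+1)],"u43",x(.043),"u40",x(.04),"z",(P[v,c0,2]*1000).round(1),"u",((P[v,c0,:2]-O)@ex*1000).round(1))
f=pickle.load(open("w9.pkl","rb"));P=cloud(f);z=P[...,2];u=(P[...,:2]-O)@ex*1000
for c in (315,318,340,345,350): k=np.nonzero(z[290:335,c]>.035)[0].max()+290;print("tip",c,k,((ray(f,c,k+.5,.043)[:2]-O)@ex*1000).round(1))
E
```

```text
w9.pkl 294 [160, 162, 159] [[156, 159, 155], [158, 162, 158], [158, 161, 157]] u43 45.4 u40 46.8 z 43.4 u 45.2
w9.pkl 295 [159, 162, 159] [[157, 158, 156], [158, 161, 157], [159, 161, 157]] u43 46.3 u40 47.8 z 43.0 u 46.3
w9.pkl 296 [159, 162, 159] [[156, 158, 155], [158, 161, 157], [158, 161, 158]] u43 47.2 u40 48.7 z 42.3 u 47.5
w9.pkl 297 [159, 162, 158] [[155, 158, 155], [158, 161, 158], [159, 161, 158]] u43 48.1 u40 49.6 z 42.2 u 48.5
w9.pkl 298 [159, 163, 159] [[156, 158, 156], [158, 161, 158], [158, 161, 157]] u43 49.0 u40 50.5 z 43.1 u 48.9
w9.pkl 299 [159, 162, 159] [[156, 159, 156], [159, 162, 158], [159, 161, 157]] u43 49.9 u40 51.4 z 42.8 u 50.0
w9.pkl 300 [158, 162, 158] [[155, 158, 155], [158, 162, 158], [159, 162, 158]] u43 50.8 u40 52.4 z 42.5 u 51.1
w9.pkl 301 [158, 161, 158] [[145, 149, 147], [151, 155, 151], [154, 157, 153]] u43 51.7 u40 53.3 z 42.7 u 51.9
w9.pkl 302 [157, 160, 157] [[113, 120, 120], [120, 125, 125], [124, 129, 127]] u43 52.7 u40 54.2 z 43.0 u 52.7
w9.pkl 303 [157, 160, 157] [[62, 77, 85], [66, 79, 85], [68, 79, 85]] u43 53.6 u40 55.1 z 43.2 u 53.5
[... 4345 characters left out ...]
4, 207, 210], [197, 210, 214]] u43 64.7 u40 66.7 z -0.9 u 94.0
w7.pkl 353 [175, 177, 174] [[176, 187, 190], [193, 206, 210], [196, 209, 213]] u43 65.5 u40 67.6 z nan u nan
w7.pkl 354 [177, 180, 177] [[186, 198, 201], [194, 207, 211], [196, 209, 212]] u43 66.4 u40 68.4 z -0.7 u 95.9
w7.pkl 355 [184, 191, 191] [[193, 206, 210], [195, 209, 212], [195, 208, 212]] u43 67.2 u40 69.3 z -0.4 u 96.7
w7.pkl 356 [191, 202, 206] [[195, 208, 212], [195, 208, 212], [195, 208, 212]] u43 68.1 u40 70.1 z -0.0 u 97.4
w7.pkl 357 [195, 207, 213] [[195, 209, 212], [195, 208, 212], [195, 208, 212]] u43 68.9 u40 71.0 z -1.3 u 99.2
tip 315 318 68.0
tip 318 318 68.0
tip 340 318 68.0
tip 345 318 68.0
tip 350 318 68.0
```

```bash
python3 -c "
from station import *
print(finish_job())"
```

```text
the job is handed in; nothing more can be done
None
```

The plain green-grip blade is fitted and the sprung hold-down is closed on it. I handed the job in at about 21.6 s, with the gripper about 0.15 m clear of everything; the hand-in gave no verdict.

- **Blade:** I picked it up by its grip and slid it along the rails onto the pin. I stopped when it moved no further and the push force had risen to about 10 N.
- **Hold-down:** I held the red bar through the whole swing past dead centre and lowered it slowly until the pad met the blade. It took about 13 N upward at the wrist before I released it.

Last wrist-camera checks, in the slicer's frame:

| Check | Measured | Target |
|---|---|---|
| Blade tip, x | 68.0 mm across its width, so square | 68 mm |
| Notch bottom, x | about 53 mm, no visible gap to the pin | 53 mm |
| Grip middle, x | -86.4 mm | -86 mm |
| Red bar, y | about -8 mm | -8 mm |
| Red bar, z (top ≈ 68 mm less its 6 mm radius) | about 62 mm | 62 mm |

- **Disagreements:** the side camera put the tip at about 65–67 mm, and in earlier checks the top camera read the blade 1–2 mm off in y. The cameras are only good to about 2 mm, so I relied on the wrist view and the contact forces. In the final check the arm blocked the top camera.
- **Other things:** I did not touch the toothed blade, ring, bowl or look-alikes. I did not measure their positions again at the end.

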